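# Flip a shielded circuit module over at the leaning wall

### The arm

A 7-joint arm with a two-finger parallel gripper is mounted at the origin on the work surface. World frame = base frame: x ahead of the robot, y to its left, z up, the work surface at z = 0. Lengths are in m, angles in rad, forces in N, time in s.
With the tool pointing down it reaches from about 0.4 to 0.9 m from the base axis. Payload 5.5 kg.
Tool frame: the origin (TCP) lies between the finger pads; the fingertips stand ctrl.tips_ahead ahead of it and the grasp point (between the pads) lies 8 mm behind it (ctrl.tips_ahead is the distance from the TCP to the fingertips, in m); z points along the fingers, x is the direction in which the jaws open and shut, and the axes are right-handed (so a half turn about z gives the same grasp; the last joint's range is limited). The gripper opens to 85 mm and grips with 20 to 120 N. Pads are 22 mm wide; open, the fingers measure 114 mm over their backs; the gripper's body (76 mm by 85 mm) begins 54 mm behind the grasp point. The pads swing forward as they close: fully open they stand 13 mm farther back than shut.
Start: joints at [-0.907, 0.501, -0.427, 1.55, 0.221, 1.138, -0.21], TCP at [0.254, 0.599, 0.242] pointing down, gripper open.
Joint ranges: [-2.88, 2.88], [-0.31, 2.03], [-1.54, 1.56], [0.2, 2.42], [-1.41, 4.55], [0.19, 2.02], [-2.57, 2.57]. Speed limits (rad/s): [2.57, 2.57, 3.14, 3.14, 3.14, 3.14, 3.14].

### API

Orientations are given as a rotation vector (axis times angle).
In Python, from rig import ctrl gives the robot as it stands.
- The arm moves only by the shell command python3 -m inch 'ROWS'. ROWS is JSON, a list of rows, each an object with "linear": the shift along the tool's x, y, z in mm, a list of three; "twist": the turn, a rotation vector about the tool's x, y, z in rad, a list of three; "claw": the finger opening in mm, from 0 to 85.4. A call has exactly 5 rows; each row is the pose to reach, as a shift and turn from the pose commanded when the call began, along the tool's axes at that moment; what a row does not reach only later rows make up. A row lasts 1/10 s, in which the tool goes at most 50 mm and 8.59 degrees, less where a joint would pass 70% of its speed; a pose out of reach is approached as far as the arm can. A call with a gripper value outside its range is refused whole. The fingers move at their own pace and stop on an object; the grip force is fixed at half the most. Time passes only in rows, so rows that repeat a pose let the fingers close, or fill a call up. It gives the time, the measured TCP pose, the force and the opening at its end, in the units of the state.
- ctrl.state(): the state, without advancing time (a new reading comes with each control period).
- ctrl.snapshot(name): name is "scene" or "top" or "wrist"; returns a dict with "img" (420x560x3 uint8, red, green, blue), "camera_matrix" (3x3 intrinsics, pixels), "k1" (the pictures are not rectified: a ray, as slopes to the right and down, at radius r is drawn at 1 + k1 r^2 times it, then the intrinsics apply), "extrinsics" (4x4, takes a point from world to camera coordinates); the wrist camera has in their place "T_tool_cam" (4x4, takes a point from camera to tool coordinates, whose origin is the TCP and whose axes are the tool frame's). Camera axes: x right, y up, looking along -z (the intrinsics and any distortion apply to the point x, -y, -z); pixel columns grow to the right and rows downward; lengths in m; the calibration is good to about 2 mm. A picture is of the moment at which its call begins: read the wrist's pose just before it. There is no depth.
- ctrl.finish_job(): hands the job in, once; it reports no verdict.
The state is a dict: "time": time; "joints": joint angles; "joint_vel": joint speeds; "tau": joint torques, N m; "tcp_pos": TCP position; "ee_rot": TCP orientation; "wrist_force": force on the tool from outside, world axes, zero at the start; "wrist_torque": the same for the moment, N m; "gripper_width": finger opening in m.
Only numpy, scipy, OpenCV 4.12 (cv2) and the standard library are available. Lean on these libraries where they do the work, as an engineer would, in place of code of your own. Each camera call takes 0.05 s, during which the arm holds its last target.

### The job

Turn the small shielded circuit module over so that its contact pads can be inspected, without lifting or carrying it: with the fingertips gently push it along the low plate against the leaning wall until it tips up and stays leaning on the wall with its rear edge down in the groove, then push its projecting top back from behind the wall so that it flips over and lies flat on the plate, metal shield down and pads up. Leave the flux bottle, the solder spool and the screwdriver where they are.

Things in the scene. Friction and masses are not known exactly. Their poses are not given: they have to be found in the camera images.
- module: circuit module, loose, 70 (x) by 50 (y) by 7 mm, 35 to 65 g: green board 3 mm thick, on it a flat perforated metal shield can 66 x 46 x 4 mm; gilt contact pads on the board's other face. Origin: centre of the pad face; z points from pads to shield, up at the start. Starts flat on the plate, its x within 0.3 rad of the rest's x
- module_front (a point): middle of the module's short edge on its +x side, at the pad face (35 mm along its x from its origin); nearest the wall at the start, on top when the module leans
- module_rear (a point): middle of the module's short edge on its -x side, at the pad face (35 mm along -x from its origin); the edge to push
- flux: white plastic flux bottle with black cap, 34 mm wide, 75 mm high, standing on the bench beside the step; origin at the centre of its underside. A bystander
- spool: grey solder spool, 54 mm wide, 36 mm high, standing on the bench beside the step; origin at the centre of its underside. A bystander
- driver: screwdriver with black handle, 150 mm long, lying on the bench beside the step, about as its x axis; origin at the middle of its underside. A bystander
- rest: turn-over rest, fixed, its pose differs each time; x = from plate to wall, roughly away from the robot. Origin on the bench below the wall's foot, mid-width. Along x, in mm: white plate -150 to -12, top 10 above the bench; groove -12 to 0, floor 4 above the bench; then the aluminium wall. All 100 wide (y = -50 to 50), smooth and slippery to the module (friction about 0.3)
- wall_foot (a point): foot of the wall's face, mid-width (rest frame 0, 0, 4 mm). The face leans away from the plate, 60 degrees from level, up to wall_top; the wall is a slab 8 mm thick with ribs behind that stand up to 30 mm above the bench and reach x = 38 mm
- wall_top (a point): top edge of the wall's face, mid-width (rest frame 27, 0, 50 mm). A module leaning on the wall with its rear edge in the groove stands out about 17 mm beyond it along the slope, its top about 65 mm above the bench and 35 mm past the wall's foot
Not all that is in view belongs to the job. What is shaped like the module but brown is not meant.

How it is judged:
On the way:
1. the module leans on the wall (45 to 75 degrees from level), shield towards the plate, its rear edge down in the groove (angle between module's own z axis and vertical between 0.79 and 1.31 rad and z of module_rear in the frame of rest below 0.0095 m and x of module_rear in the frame of rest above -0.014 m and x of module_front in the frame of rest above 0.015 m), for 0.2 s.
At the end, for the whole second after the job is handed in: the module rests on the low plate shield down, within 7 degrees of flat, its centre over the plate (anywhere on it, at least 5 mm from the groove and the plate's far end and 2 mm from its sides), at rest (angle between module's own z axis and vertical above 3.02 rad and z of module in the frame of rest between 0.013 and 0.021 m and x of module in the frame of rest between -0.145 and -0.017 m and y of module in the frame of rest between -0.048 and 0.048 m and linear speed of module below 0.02 m/s); the robot touches nothing.
It fails at once if the module is lifted: both its short edges more than 20 mm above the plate (height (world z) of each of module_front, module_rear above 0.03 m).
It fails at once if the module is pinched or pushed hard (more than 20 N from the fingers) (contact force between the fingers and module above 20 N).
It fails at once if a bystander is moved more than 15 mm (distance of any of flux, spool, driver from where it was at the start of the episode above 0.015 m).
It also fails if it takes over 48 s, if anything falls off the work surface, if the arm or the gripper's body presses on something with over 40 N, if the wrist force passes 120 N, or if a joint passes its speed limit or range.

## Working session

There is one attempt and no reset: what is moved stays moved. The work goes in short steps, Python scripts to look and compute and a shell command to move; the robot and the scene stay as the last step left them, time stands still between calls to the robot, and variables do not carry over. Pictures are saved under pics/ and viewed, and the job is handed in when it is done.

```bash
ls; mkdir -p pics; python3 - <<'E'
from rig import ctrl
import cv2,json,numpy as np
s=ctrl.state();print(s, ctrl.tips_ahead)
for n in ("scene","top"):
    d=ctrl.snapshot(n)
    cv2.imwrite(f"pics/{n}0.png",d["img"][:,:,::-1])
    print(n,d["camera_matrix"],d["k1"],d["extrinsics"])
E
```

```text
pics
{'time': 0.0, 'joints': array([-0.90683034,  0.50187375, -0.42679612,  1.55146046,  0.22078676,
        1.13830808, -0.21032   ]), 'joint_vel': array([-3.05876366e-05, -5.23745336e-04, -8.55152652e-04,  5.70097630e-04,
       -1.16057508e-03,  1.95656988e-05,  1.54233427e-03]), 'tau': array([-1.11527709e-04, -5.69532681e+01, -5.81623212e+00, -2.80933911e+01,
        1.06154534e-02,  1.19211382e-02, -2.11629822e-05]), 'tcp_pos': array([0.25334792, 0.59785055, 0.24123918]), 'ee_rot': array([ 2.61826675,  1.73430252, -0.0026808 ]), 'wrist_force': array([ 0.14488123,  0.54691546, -0.01674938]), 'wrist_torque': array([-0.00485066,  0.01216388, -0.05119563]), 'gripper_width': 0.08539855652832146} 0.011
scene [[481.06193676   0.         278.79085468]
 [  0.         481.06193676 213.58333468]
 [  0.           0.           1.        ]] -0.1226395471107661 [[-0.71220586  0.70193491 -0.0070851   0.35368417]
 [-0.57472022 -0.57727496  0.58004335  0.30689266]
 [ 0.40306263  0.41718222  0.81455479 -1.29117384]
 [ 0.          0.          0.          1.        ]]
top [[379.67005911   0.         283.84983986]
 [  0.         379.67005911 209.4527572 ]
 [  0.           0.           1.        ]] -0.07422869245579883 [[-0.00220565 -0.99893795 -0.04602294  0.0628818 ]
 [ 0.99881192 -0.00444117  0.04852851 -0.52352304]
 [-0.04868137 -0.04586122  0.99776093 -0.78813346]
 [ 0.          0.          0.          1.        ]]
```

View pics/scene0.png

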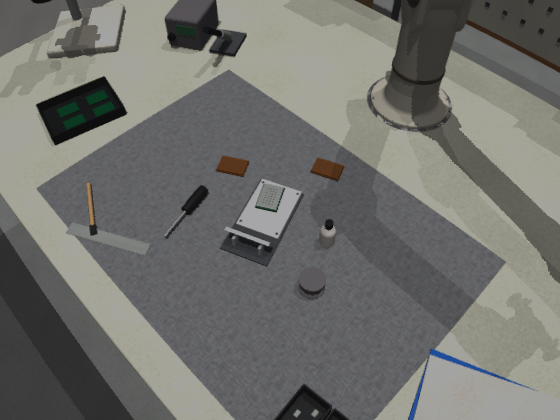

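View pics/top0.png

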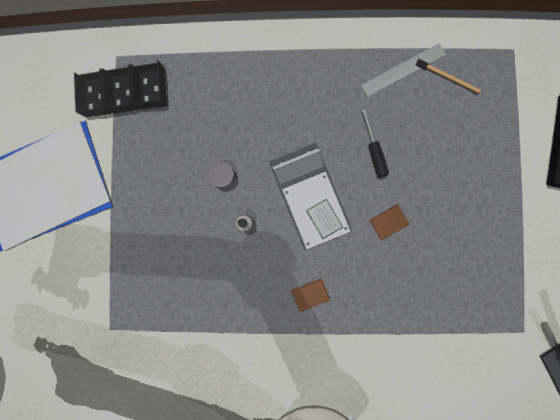

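The module lies on the white plate: about (324,218) in top and (270,196) in scene. The wall is at about (298,165) in top. I'll enlarge both to pick corners.

```bash
python3 - <<'E'
import cv2
a=cv2.imread("pics/top0.png")[130:260,230:390]
cv2.imwrite("pics/top0c.png",cv2.resize(a,None,fx=4.5,fy=4.5,interpolation=cv2.INTER_CUBIC))
a=cv2.imread("pics/scene0.png")[165:275,205:345]
cv2.imwrite("pics/scene0c.png",cv2.resize(a,None,fx=5,fy=5,interpolation=cv2.INTER_CUBIC))
E
```

```text
(no output)
```

View pics/top0c.png

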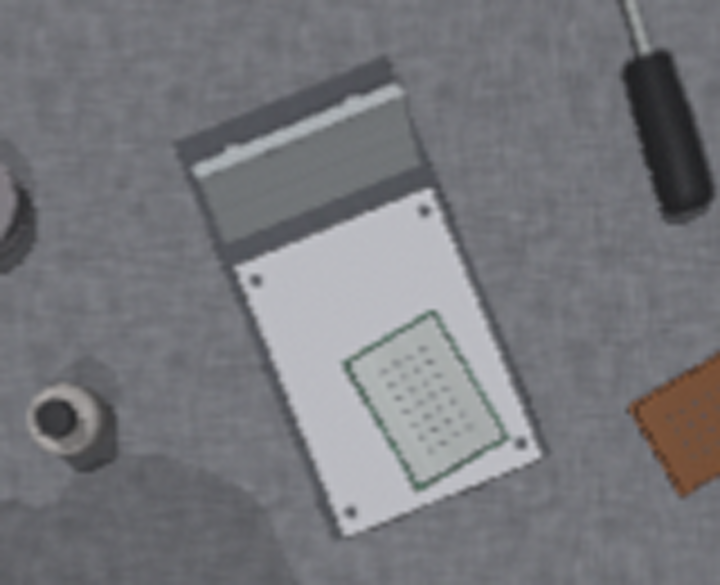

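View pics/scene0c.png

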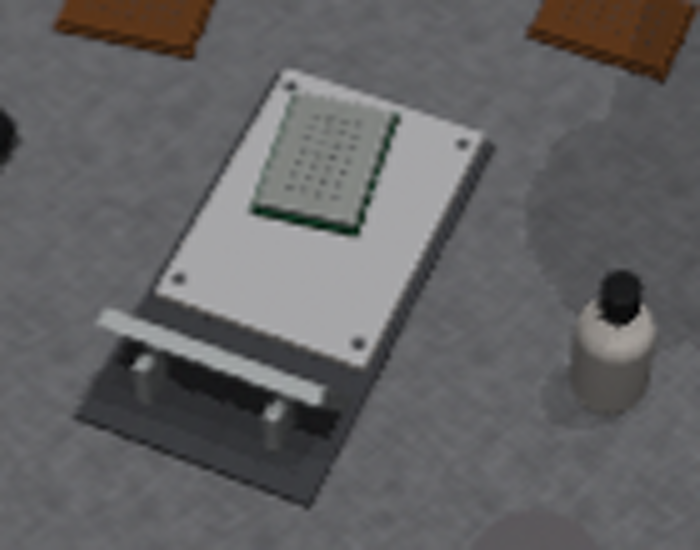

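```bash
cat > h.py <<'E'
import numpy as np,cv2
from rig import ctrl
from scipy.spatial.transform import Rotation as R
def ray(d,px,E=None):
    K=d["camera_matrix"];k=d["k1"]
    u=(px[0]-K[0,2])/K[0,0];v=(px[1]-K[1,2])/K[1,1]
    rd=np.hypot(u,v);r=rd
    for _ in range(30): r=rd/(1+k*r*r)
    s=r/rd if rd>0 else 1
    c=np.array([u*s,-v*s,-1.])
    if E is None:E=d["extrinsics"]
    Rm=E[:3,:3];o=-Rm.T@E[:3,3]
    return o,Rm.T@c
def at(d,px,z,E=None):
    o,q=ray(d,px,E);return o+q*(z-o[2])/q[2]
def proj(d,P,E=None):
    if E is None:E=d["extrinsics"]
    c=E[:3,:3]@np.asarray(P,float)+E[:3,3];u=c[0]/-c[2];v=-c[1]/-c[2];r2=u*u+v*v
    f=1+d["k1"]*r2;K=d["camera_matrix"]
    return np.array([K[0,0]*u*f+K[0,2],K[1,1]*v*f+K[1,2]])
def wristE(d,s):
    T=np.eye(4);T[:3,:3]=R.from_rotvec(s["ee_rot"]).as_matrix();T[:3,3]=s["tcp_pos"]
    return np.linalg.inv(T@d["T_tool_cam"])
E
python3 - <<'E'
from h import *
for n,f,off,pl,mo,other in (("top",4.5,(230,130),[(234,265),(433,188),(543,457),(342,537)],[(345,362),(435,311),(506,438),(418,490)],None),
 ("scene",5,(205,165),[(365,368),(155,292),(283,70),(495,140)],[(358,228),(252,205),(293,95),(400,115)],None)):
    d=ctrl.snapshot(n)
    g=lambda L,z:np.array([at(d,((p[0]+.5)/f-.5+off[0],(p[1]+.5)/f-.5+off[1]),z)[:2] for p in L])
    P=g(pl,.010);M=g(mo,.013)
    print(n,"plate",P.round(4).tolist(),"mod",M.round(4).tolist())
    ex=(P[0]+P[1]-P[2]-P[3])/2; yaw=np.arctan2(ex[1],ex[0]); print("len",np.linalg.norm(ex),"wid",np.linalg.norm(P[0]-P[1]),np.linalg.norm(P[3]-P[2]),"yaw",yaw)
    X=np.array([np.cos(yaw),np.sin(yaw)]);Y=np.array([-X[1],X[0]])
    o=P.mean(0)+X*.081; print("origin",o)
    mx=(M[0]+M[1]-M[2]-M[3])/2;my=np.arctan2(mx[1],mx[0]);mc=M.mean(0)
    print("mod c",mc,"yaw rel",my-yaw,"in rest",(mc-o)@X,(mc-o)@Y,np.linalg.norm(mx),np.linalg.norm(M[0]-M[1]))
E
```

```text
top plate [[0.5687, 0.066], [0.6046, -0.0282], [0.4775, -0.0787], [0.4403, 0.0155]] mod [[0.5223, 0.0138], [0.5461, -0.0285], [0.4865, -0.0611], [0.4623, -0.02]]
len 0.1373181337223332 wid 0.10087823642013027 0.10128581946144662 yaw 0.37606333166149003
origin [0.5981062  0.02341179]
mod c [ 0.50428439 -0.0239436 ] yaw rel 0.13084269592981407 in rest -0.10465713957993111 -0.009588913884896555 0.068392524862958 0.048508440658181655
scene plate [[0.5671, 0.068], [0.6046, -0.0247], [0.4788, -0.0765], [0.4387, 0.022]] mod [[0.5192, 0.0148], [0.5438, -0.0276], [0.4874, -0.0604], [0.4608, -0.0172]]
len 0.1362281647444481 wid 0.10000954756688137 0.10630041045591015 yaw 0.3673097047623125
origin [0.59791204 0.02631077]
mod c [ 0.5028021  -0.02259812] yaw rel 0.14757480936548084 in rest -0.10632927733818945 -0.011491978529535176 0.06592140862556779 0.049070424171986905
```

```bash
cat >> h.py <<'E'
O=np.array([.598,.0245,0]);YAW=.374
RR=R.from_euler('z',YAW).as_matrix()
def plan(rx,ry,ztcp,sgn=1):
    s=ctrl.state();A=R.from_rotvec(s["ee_rot"])
    X=RR[:,0];Y=RR[:,1];D=np.c_[sgn*Y,np.cross([0,0,-1],sgn*Y),[0,0,-1]]
    p=O+RR@np.array([rx,ry,0]);p[2]=ztcp
    lin=A.inv().apply(p-s["tcp_pos"])*1000
    tw=(A.inv()*R.from_matrix(D)).as_rotvec()
    q=RR.T@(s["tcp_pos"]-O)
    print("t",round(s["time"],2),"tcp rest mm",(q*1000).round(1),"F(rest)",(RR.T@s["wrist_force"]).round(2),"w",round(s["gripper_width"]*1000,1),"J",s["joints"].round(2),"tips",ctrl.tips_ahead)
    print("target world",p.round(4),"lin",lin.round(1),"twist",tw.round(4))
E
python3 - <<'E'
from h import *
plan(-.175,-.012,.2);plan(-.175,-.012,.2,-1)
d=ctrl.snapshot("top");E=d["extrinsics"]
for n,px,z in (("flux",(230+55/4.5,130+415/4.5),.075),("spool",(221,174),.036),("driverend",(230+690/4.5,130+215/4.5),.01),("driverother",(364,112),.01)):
    w=at(d,px,z);print(n,(RR.T@(w-O)*1000).round())
E
```

```text
t 0.2 tcp rest mm [-111.2  659.8  241.7] F(rest) [ 0.03  0.39 -0.05] w 85.4 J [-0.91  0.5  -0.43  1.55  0.22  1.14 -0.21] tips 0.011
target world [ 0.4395 -0.0506  0.2   ] lin [-524.7  424.4   42.3] twist [-5.000e-04  1.100e-03 -7.747e-01]
t 0.2 tcp rest mm [-111.2  659.8  241.7] F(rest) [ 0.03  0.39 -0.05] w 85.4 J [-0.91  0.5  -0.43  1.55  0.22  1.14 -0.21] tips 0.011
target world [ 0.4395 -0.0506  0.2   ] lin [-524.7  424.4   42.3] twist [1.4000e-03 6.0000e-04 2.3669e+00]
flux [-53. 145.  75.]
spool [ 60. 155.  36.]
driverend [ -71. -159.   10.]
driverother [  76. -176.   10.]
```

```bash
python3 -m inch '[{"linear":[-39,32,3],"twist":[0,0,-0.14],"claw":20},{"linear":[-78,64,6],"twist":[0,0,-0.28],"claw":20},{"linear":[-117,96,9],"twist":[0,0,-0.42],"claw":20},{"linear":[-156,128,12],"twist":[0,0,-0.56],"claw":20},{"linear":[-195,160,15],"twist":[0,0,-0.70],"claw":20}]'; python3 -c "
from h import *
plan(-.175,-.012,.2)"
```

```text
time: 0.75
tcp_pos: [0.3231, 0.3621, 0.2276]
ee_rot: [1.875, 2.52, -0.0]
wrist_force: [0.5, 0.4, 0.0]
gripper_width: 0.0201
t 0.75 tcp rest mm [-132.5  414.7  227.6] F(rest) [0.66 0.17 0.03] w 20.1 J [-0.42  0.23 -0.54  1.97  0.14  0.98  0.83] tips 0.011
target world [ 0.4395 -0.0506  0.2   ] lin [-428.8   -7.1   27.8] twist [ 0.0001  0.0005 -0.0826]
```

```bash
python3 -m inch '[{"linear":[-45,10,3],"twist":[0,0,-0.08],"claw":20},{"linear":[-90,20,6],"twist":[0,0,-0.08],"claw":20},{"linear":[-135,30,9],"twist":[0,0,-0.08],"claw":20},{"linear":[-180,40,12],"twist":[0,0,-0.08],"claw":20},{"linear":[-225,40,15],"twist":[0,0,-0.08],"claw":20}]'; python3 -c "
from h import *
plan(-.175,-.012,.2)"
```

```text
time: 1.25
tcp_pos: [0.4263, 0.1584, 0.2132]
ee_rot: [1.78, 2.588, 0.003]
wrist_force: [-0.6, -0.8, 0.4]
gripper_width: 0.02
t 1.25 tcp rest mm [-111.   187.4  213.2] F(rest) [-0.86 -0.5   0.41] w 20.0 J [-0.05  0.18 -0.4   2.05  0.09  0.93  1.44] tips 0.011
target world [ 0.4395 -0.0506  0.2   ] lin [-199.9  -62.5   13. ] twist [ 0.0019 -0.0001 -0.0081]
```

```bash
python3 -m inch '[{"linear":[-45,0,3],"twist":[0,0,0],"claw":20},{"linear":[-90,-10,6],"twist":[0,0,0],"claw":20},{"linear":[-135,-25,9],"twist":[0,0,0],"claw":20},{"linear":[-175,-40,12],"twist":[0,0,0],"claw":20},{"linear":[-205,-45,12],"twist":[0,0,0],"claw":20}]'; python3 -c "
from h import *
import cv2
plan(-.175,-.012,.1)
d=ctrl.snapshot('scene');cv2.imwrite('pics/s1.png',cv2.resize(d['img'][100:300,150:400,::-1],None,fx=3,fy=3))
s=ctrl.state();d=ctrl.snapshot('wrist');cv2.imwrite('pics/w1.png',d['img'][:,:,::-1])"
```

```text
time: 1.75
tcp_pos: [0.4548, -0.0509, 0.2004]
ee_rot: [-1.783, -2.586, 0.002]
wrist_force: [1.5, -0.6, 0.3]
gripper_width: 0.0197
t 1.75 tcp rest mm [-160.8  -17.9  200.4] F(rest) [ 1.21 -1.11  0.32] w 19.7 J [ 0.26  0.19 -0.23  2.06  0.06  0.9   1.93] tips 0.011
target world [ 0.4395 -0.0506  0.1   ] lin [  5.7 -14.1 100.5] twist [-0.0015  0.0002 -0.0106]
```

View pics/s1.png

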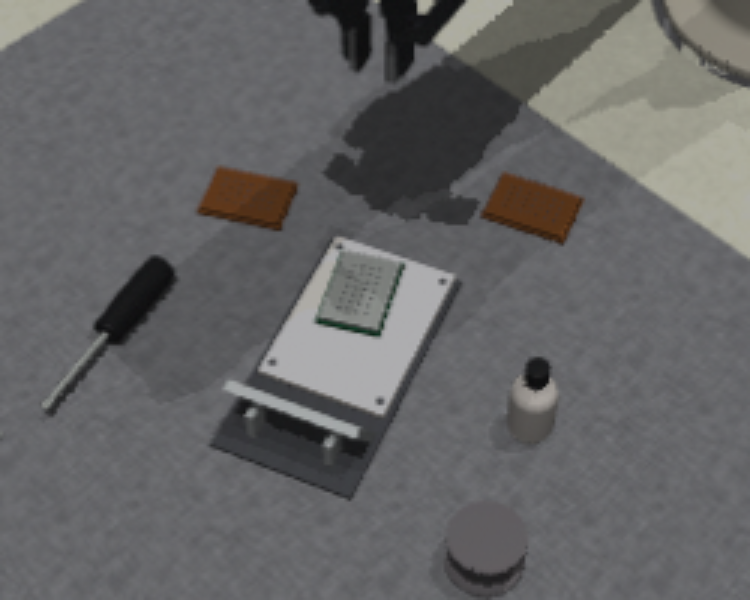

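View pics/w1.png

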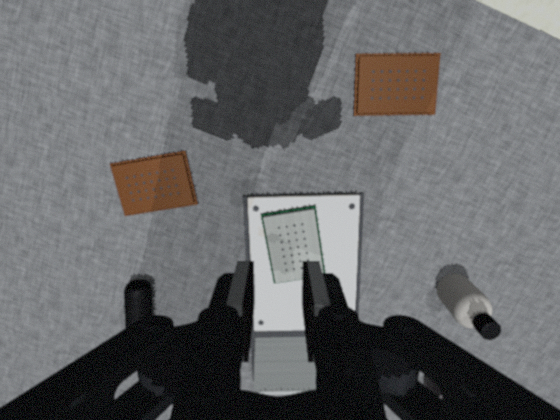

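The wrist picture shows the plate's rear corners at (246,194) and (362,192). The module's corners are at (262,213), (316,205), (326,281) and (273,284). I'll cross-check the poses with them.

```bash
python3 - <<'E'
from h import *
s=ctrl.state();d=ctrl.snapshot('wrist');E=wristE(d,s)
for n,px,z in (("pl",(246.5,194.5),.01),("pr",(362,192.5),.01),("m1",(262.5,213),.013),("m2",(316,205),.013),("m3",(326,280.5),.013),("m4",(273.5,284),.013)):
    w=at(d,px,z,E);print(n,w.round(4),(RR.T@(w-O)*1000).round(1))
E
```

```text
pl [ 0.4748 -0.0749  0.01  ] [-151.   -47.5   10. ]
pr [0.4371 0.0203 0.01  ] [-151.3   54.8   10. ]
m1 [ 0.4851 -0.056   0.013 ] [-134.5  -33.7   13. ]
m2 [ 0.4615 -0.0142  0.013 ] [-141.2   13.9   13. ]
m3 [0.5269 0.0229 0.013 ] [-66.8  24.5  13. ]
m4 [ 0.5477 -0.0223  0.013 ] [-63.9 -25.2  13. ]
```

```bash
python3 -m inch '[{"linear":[-2,-3,35],"twist":[0,0,-0.01],"claw":20},{"linear":[-6,-6,75],"twist":[0,0,-0.01],"claw":20},{"linear":[-6,-6,115],"twist":[0,0,-0.01],"claw":20},{"linear":[-6,-6,145],"twist":[0,0,-0.01],"claw":20},{"linear":[-6,-6,165],"twist":[0,0,-0.01],"claw":20}]'; python3 -c "
from h import *
import cv2
plan(-.164,-.010,.0235)
d=ctrl.snapshot('scene');cv2.imwrite('pics/s2.png',cv2.resize(d['img'][140:270,190:360,::-1],None,fx=4.5,fy=4.5))
s=ctrl.state();d=ctrl.snapshot('wrist');cv2.imwrite('pics/w2.png',d['img'][:,:,::-1])"
```

```text
time: 2.4
tcp_pos: [0.4513, -0.0534, 0.0338]
ee_rot: [-1.762, -2.597, 0.0]
wrist_force: [0.4, 0.6, 0.2]
gripper_width: 0.0201
t 2.4 tcp rest mm [-165.   -18.9   33.8] F(rest) [0.59 0.43 0.16] w 20.1 J [ 0.21  0.48 -0.18  2.17  0.17  0.51  1.85] tips 0.011
target world [ 0.449  -0.0447  0.0235] lin [ 8.9  1.  10.3] twist [-0.0019 -0.0023  0.0044]
```

View pics/s2.png

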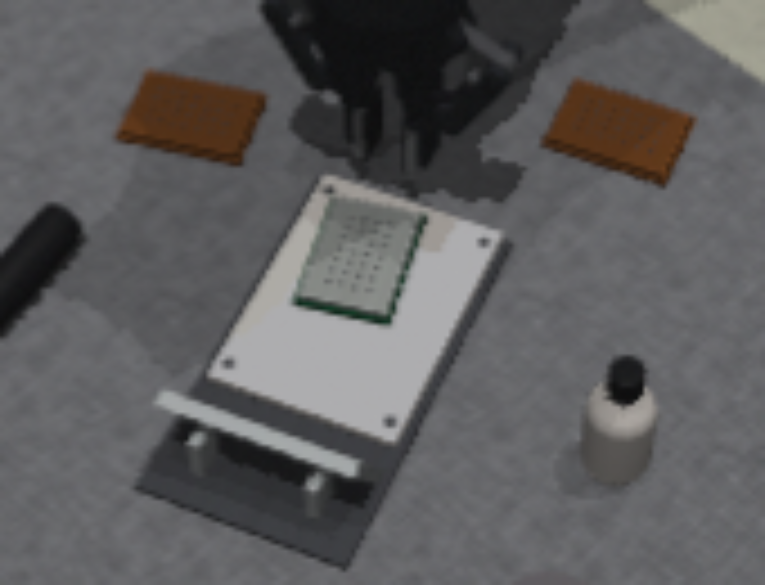

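View pics/w2.png

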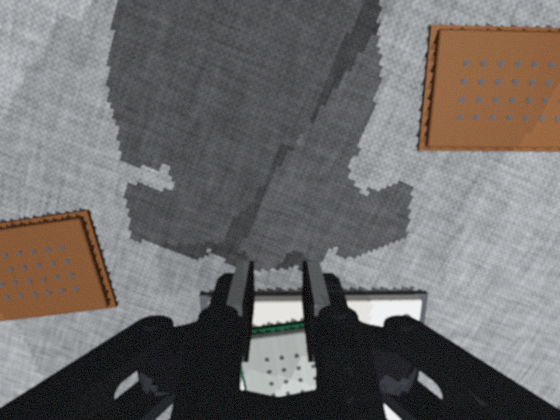

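```bash
python3 - <<'E'
from h import *
d=ctrl.snapshot('scene')
q=RR.T@(ctrl.state()["tcp_pos"]-O);print(q)
for z in (.0228,.0128,.0328):
  for dy in (-17,17):
    for dx in (-11,0,11):
      P=O+RR@np.array([q[0]+dx/1e3,q[1]+dy/1e3,z]); print(z,dy,dx,((proj(d,P)-(190,140))*4.5).round())
E
```

```text
[-0.16490191 -0.01925808  0.03495737]
0.0228 -17 -11 [367. 128.]
0.0228 -17 0 [358. 143.]
0.0228 -17 11 [349. 158.]
0.0228 17 -11 [427. 148.]
0.0228 17 0 [419. 163.]
0.0228 17 11 [410. 178.]
0.0128 -17 -11 [368. 141.]
0.0128 -17 0 [359. 156.]
0.0128 -17 11 [350. 170.]
0.0128 17 -11 [427. 161.]
0.0128 17 0 [419. 176.]
0.0128 17 11 [410. 191.]
0.0328 -17 -11 [367. 116.]
0.0328 -17 0 [358. 130.]
0.0328 -17 11 [349. 145.]
0.0328 17 -11 [427. 136.]
0.0328 17 0 [419. 151.]
0.0328 17 11 [410. 166.]
```

```bash
python3 - <<'E'
from h import *
d=ctrl.snapshot('scene')
a=d['img'][160:200,250:305,::-1]
a=cv2.convertScaleAbs(a,alpha=2.5,beta=0)
cv2.imwrite('pics/s3.png',cv2.resize(a,None,fx=14,fy=14,interpolation=cv2.INTER_NEAREST))
E
```

```text
(no output)
```

View pics/s3.png

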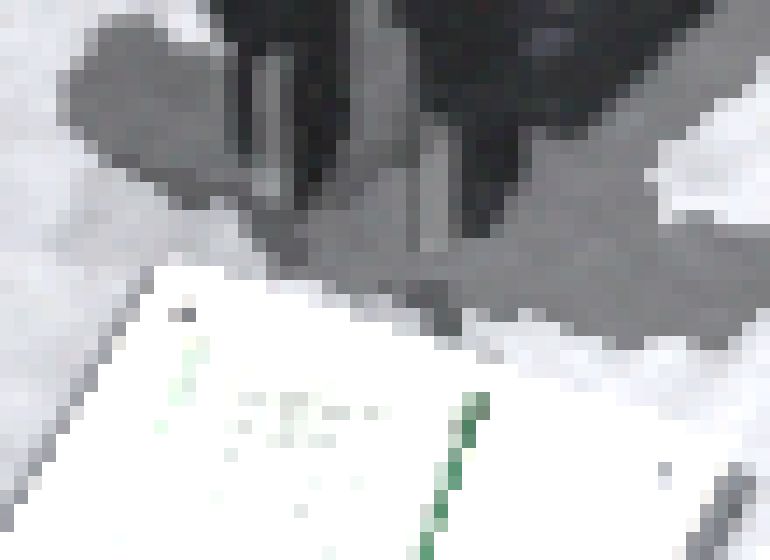

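```bash
python3 -m inch '[{"linear":[9,0,4],"twist":[0,0,0],"claw":20},{"linear":[9,0,8],"twist":[0,0,0],"claw":20},{"linear":[9,1,11],"twist":[0,0,0],"claw":20},{"linear":[9,4,11],"twist":[0,0,0],"claw":20},{"linear":[9,7,11],"twist":[0,0,0],"claw":20}]'; python3 -c "
from h import *
plan(-.09,-.010,.0235)"
```

```text
time: 3.1
tcp_pos: [0.4563, -0.0444, 0.025]
ee_rot: [1.767, 2.597, 0.0]
wrist_force: [0.0, -0.6, -0.7]
gripper_width: 0.0201
t 3.1 tcp rest mm [-157.1  -12.3   25. ] F(rest) [-0.17 -0.56 -0.71] w 20.1 J [ 0.19  0.5  -0.17  2.16  0.18  0.49  1.82] tips 0.011
target world [ 0.5179 -0.0177  0.0235] lin [ 2.2 67.1  1.6] twist [0.0004 0.0002 0.0022]
```

```bash
python3 -m inch '[{"linear":[2,6,0],"twist":[0,0,0],"claw":20},{"linear":[2,15,0.5],"twist":[0,0,0],"claw":20},{"linear":[2,24,0.5],"twist":[0,0,0],"claw":20},{"linear":[2,33,0.5],"twist":[0,0,0],"claw":20},{"linear":[2,42,0.5],"twist":[0,0,0],"claw":20}]'; python3 -c "
from h import *
plan(-.09,-.010,.0235)
d=ctrl.snapshot('scene');cv2.imwrite('pics/s4.png',cv2.resize(d['img'][140:270,190:360,::-1],None,fx=4.5,fy=4.5))
d=ctrl.snapshot('top');cv2.imwrite('pics/t4.png',cv2.resize(d['img'][130:260,230:390,::-1],None,fx=4.5,fy=4.5))"
```

```text
time: 3.6
tcp_pos: [0.4951, -0.0266, 0.0243]
ee_rot: [1.766, 2.598, 0.0]
wrist_force: [-0.5, 0.0, 0.9]
gripper_width: 0.0201
t 3.6 tcp rest mm [-114.5  -10.    24.3] F(rest) [-0.45  0.21  0.89] w 20.1 J [ 0.14  0.55 -0.17  2.07  0.17  0.53  1.79] tips 0.011
target world [ 0.5179 -0.0177  0.0235] lin [-0.1 24.5  0.8] twist [ 0.0002 -0.0001  0.0026]
```

View pics/s4.png

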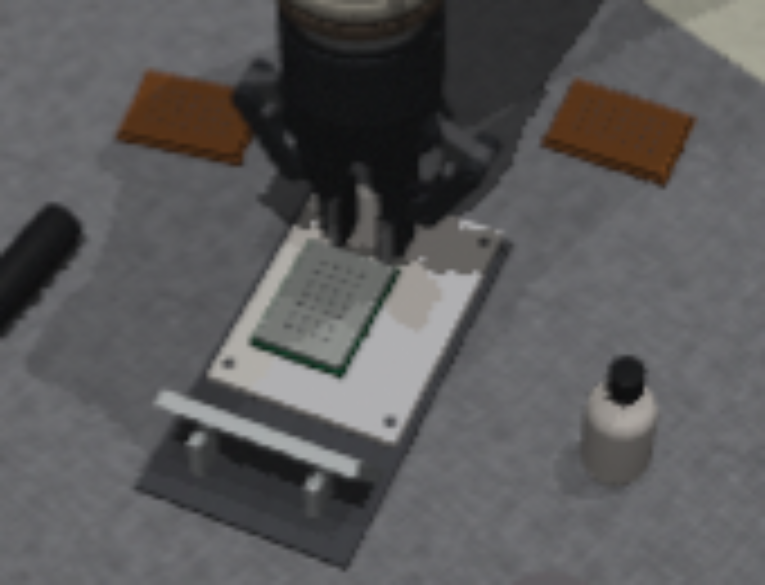

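View pics/t4.png

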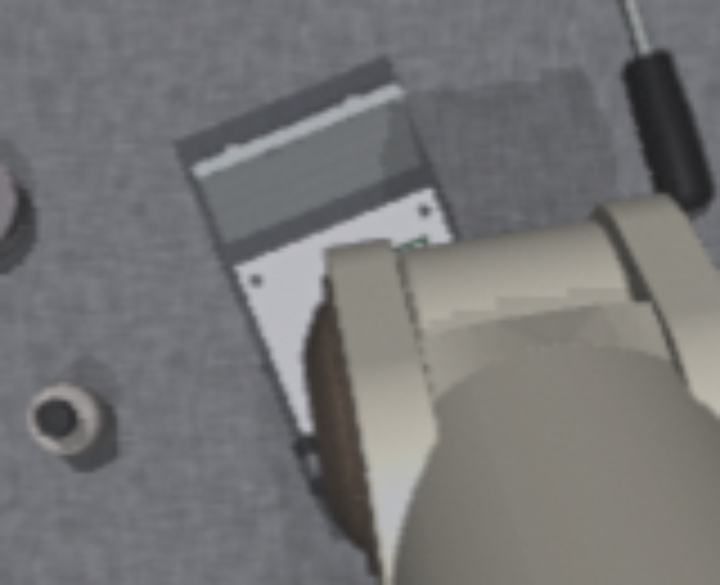

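```bash
python3 -m inch '[{"linear":[0,7,0],"twist":[0,0,0],"claw":20},{"linear":[0,15,0.5],"twist":[0,0,0],"claw":20},{"linear":[0,22,0.5],"twist":[0,0,0],"claw":20},{"linear":[0,29,0.5],"twist":[0,0,0],"claw":20},{"linear":[0,34,0.5],"twist":[0,0,0],"claw":20}]'; python3 -c "
from h import *
plan(-.07,-.010,.0235)
d=ctrl.snapshot('scene');cv2.imwrite('pics/s5.png',cv2.resize(d['img'][140:270,190:360,::-1],None,fx=4.5,fy=4.5))"
```

```text
time: 4.2
tcp_pos: [0.5266, -0.0141, 0.0239]
ee_rot: [1.766, 2.598, 0.001]
wrist_force: [0.5, -0.2, 0.6]
gripper_width: 0.0201
t 4.2 tcp rest mm [-80.6  -9.9  23.9] F(rest) [ 0.36 -0.39  0.61] w 20.1 J [ 0.11  0.58 -0.17  2.    0.17  0.57  1.77] tips 0.011
target world [ 0.5365 -0.0104  0.0235] lin [-0.1 10.6  0.4] twist [ 0.0004 -0.0001  0.0026]
```

View pics/s5.png

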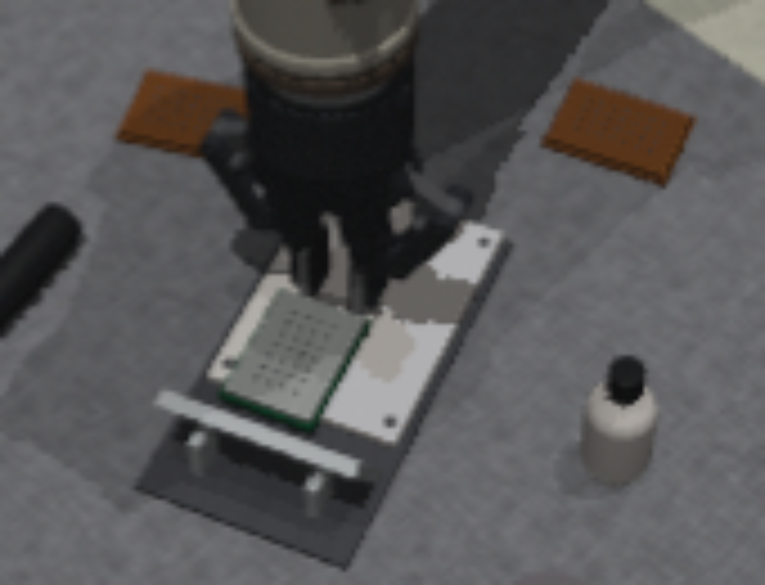

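```bash
python3 -m inch '[{"linear":[0,4,0],"twist":[0,0,0],"claw":20},{"linear":[0,8,0],"twist":[0,0,0],"claw":20},{"linear":[0,12,0],"twist":[0,0,0],"claw":20},{"linear":[0,16,0],"twist":[0,0,0],"claw":20},{"linear":[0,20,0],"twist":[0,0,0],"claw":20}]'; python3 -c "
from h import *
plan(-.05,-.010,.0235)
d=ctrl.snapshot('scene');cv2.imwrite('pics/s6.png',cv2.resize(d['img'][140:270,190:360,::-1],None,fx=4.5,fy=4.5))"
```

```text
time: 4.75
tcp_pos: [0.5446, -0.0071, 0.0238]
ee_rot: [-1.767, -2.598, -0.0]
wrist_force: [-1.7, -0.2, 0.1]
gripper_width: 0.0206
t 4.75 tcp rest mm [-61.2  -9.9  23.8] F(rest) [-1.67  0.45  0.09] w 20.6 J [ 0.1   0.6  -0.17  1.96  0.17  0.6   1.76] tips 0.011
target world [ 0.5551 -0.0031  0.0235] lin [-0.2 11.2  0.3] twist [-0.     -0.0001  0.0023]
```

View pics/s6.png

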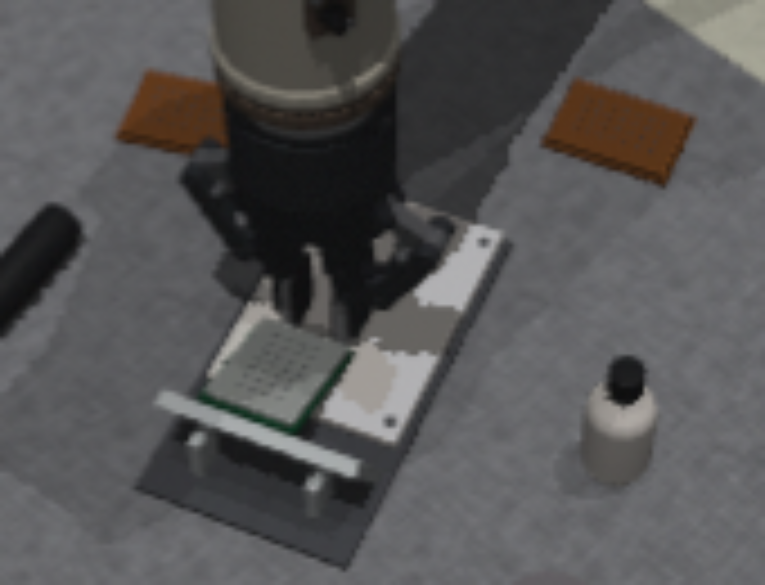

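```bash
python3 -m inch '[{"linear":[0,4,0],"twist":[0,0,0],"claw":20},{"linear":[0,8,0],"twist":[0,0,0],"claw":20},{"linear":[0,12,0],"twist":[0,0,0],"claw":20},{"linear":[0,16,0],"twist":[0,0,0],"claw":20},{"linear":[0,20,0],"twist":[0,0,0],"claw":20}]'; python3 -c "
from h import *
plan(-.03,-.010,.0235)
d=ctrl.snapshot('scene');cv2.imwrite('pics/s7.png',cv2.resize(d['img'][140:270,190:360,::-1],None,fx=4.5,fy=4.5))"
```

```text
time: 5.3
tcp_pos: [0.5634, 0.0004, 0.0238]
ee_rot: [1.767, 2.598, 0.0]
wrist_force: [-0.1, -0.1, 0.1]
gripper_width: 0.0199
t 5.3 tcp rest mm [-41.   -9.8  23.8] F(rest) [-0.11 -0.07  0.05] w 19.9 J [ 0.09  0.63 -0.17  1.91  0.17  0.62  1.76] tips 0.011
target world [0.5737 0.0042 0.0235] lin [-0.2 11.   0.3] twist [ 0.0002 -0.0001  0.0024]
```

View pics/s7.png

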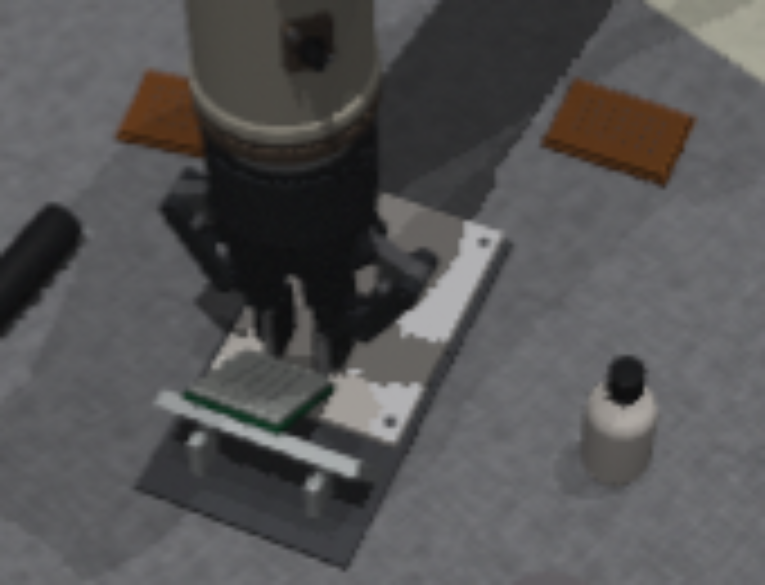

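```bash
python3 -m inch '[{"linear":[0,3,0],"twist":[0,0,0],"claw":20},{"linear":[0,6,0],"twist":[0,0,0],"claw":20},{"linear":[0,9,0],"twist":[0,0,0],"claw":20},{"linear":[0,12,0],"twist":[0,0,0],"claw":20},{"linear":[0,15,0],"twist":[0,0,0],"claw":20}]'; python3 -c "
from h import *
plan(-.015,-.010,.0235)
d=ctrl.snapshot('scene');cv2.imwrite('pics/s8.png',cv2.resize(d['img'][140:270,190:360,::-1],None,fx=4.5,fy=4.5))"
```

```text
time: 5.85
tcp_pos: [0.5771, 0.0058, 0.0238]
ee_rot: [-1.767, -2.598, -0.0]
wrist_force: [-0.5, 0.1, -0.4]
gripper_width: 0.0199
t 5.85 tcp rest mm [-26.3  -9.8  23.8] F(rest) [-0.42  0.29 -0.38] w 19.9 J [ 0.07  0.64 -0.17  1.87  0.17  0.64  1.75] tips 0.011
target world [0.5877 0.0097 0.0235] lin [-0.2 11.3  0.3] twist [-0.     -0.0001  0.0024]
```

View pics/s8.png

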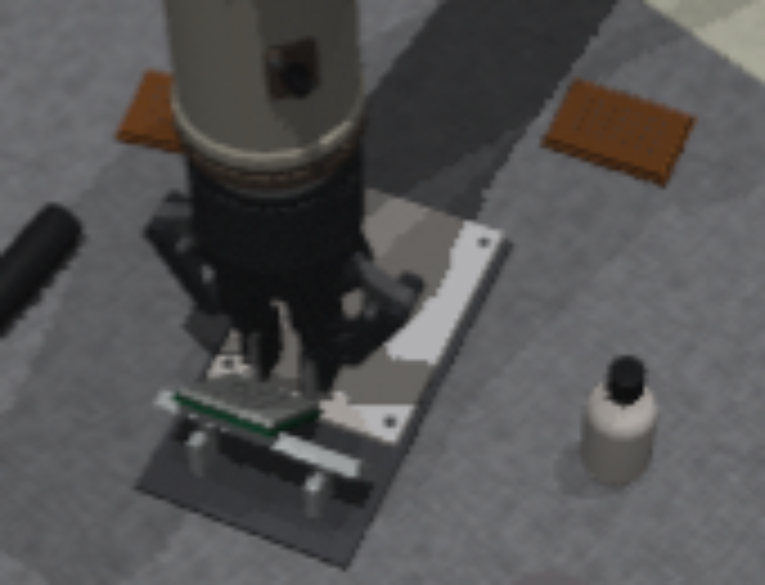

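```bash
python3 -m inch '[{"linear":[0,2,0],"twist":[0,0,0],"claw":20},{"linear":[0,4,0],"twist":[0,0,0],"claw":20},{"linear":[0,6,0],"twist":[0,0,0],"claw":20},{"linear":[0,8,0],"twist":[0,0,0],"claw":20},{"linear":[0,8,0],"twist":[0,0,0],"claw":20}]'; python3 -c "
from h import *
plan(-.015,-.010,.0235)
d=ctrl.snapshot('scene');cv2.imwrite('pics/s9.png',cv2.resize(d['img'][190:260,215:305,::-1],None,fx=8,fy=8))"
```

```text
time: 6.4
tcp_pos: [0.5846, 0.0088, 0.0238]
ee_rot: [1.766, 2.598, 0.0]
wrist_force: [0.3, 0.5, -0.4]
gripper_width: 0.0198
t 6.4 tcp rest mm [-18.2  -9.7  23.8] F(rest) [ 0.47  0.35 -0.36] w 19.8 J [ 0.07  0.65 -0.17  1.85  0.17  0.65  1.75] tips 0.011
target world [0.5877 0.0097 0.0235] lin [-0.3  3.2  0.3] twist [ 0.0002 -0.0001  0.0025]
```

View pics/s9.png

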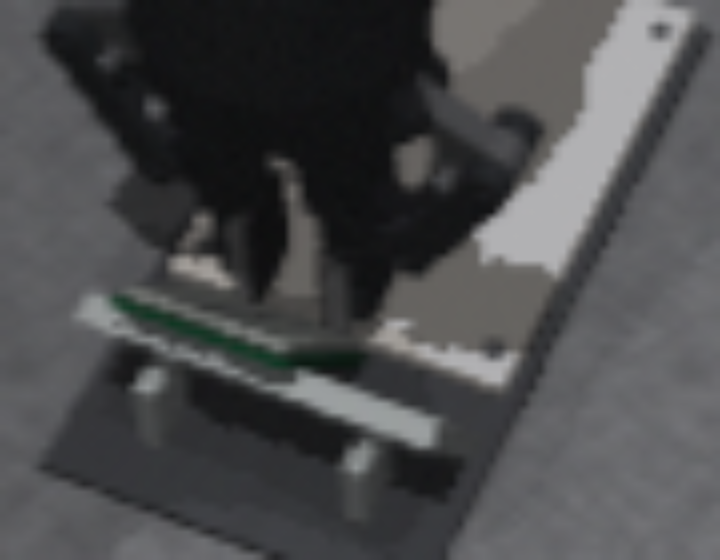

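```bash
python3 - <<'E'
from h import *
d=ctrl.snapshot('scene')
for n,x,z in (("full",35,64.6),("rear -8,4",34.4,59.7),("rear -12,10 contact wall top",33.9,54)):
  for y in (-42,8):
    P=O+RR@(np.array([x,y,z])/1e3); print(n,y,((proj(d,P)-(215,190))*8).round())
for y in (-50,50): print("walltop",((proj(d,O+RR@(np.array([27,y,50])/1e3))-(215,190))*8).round())
E
```

```text
full -42 [ 86. 290.]
full 8 [262. 356.]
rear -8,4 -42 [ 89. 299.]
rear -8,4 8 [264. 365.]
rear -12,10 contact wall top -42 [ 92. 310.]
rear -12,10 contact wall top 8 [267. 376.]
walltop [ 79. 288.]
walltop [429. 420.]
```

```bash
python3 -m inch '[{"linear":[0,1,0],"twist":[0,0,0],"claw":20},{"linear":[0,2,0],"twist":[0,0,0],"claw":20},{"linear":[0,3,0],"twist":[0,0,0],"claw":20},{"linear":[0,4,0],"twist":[0,0,0],"claw":20},{"linear":[0,5,0],"twist":[0,0,0],"claw":20}]'; python3 -c "
from h import *
plan(-.015,-.010,.0235)
d=ctrl.snapshot('scene');cv2.imwrite('pics/s10.png',cv2.resize(d['img'][190:260,215:305,::-1],None,fx=8,fy=8))"
```

```text
time: 7.0
tcp_pos: [0.589, 0.0105, 0.0238]
ee_rot: [-1.767, -2.598, 0.0]
wrist_force: [-0.2, -0.8, 0.1]
gripper_width: 0.0201
t 7.0 tcp rest mm [-13.5  -9.8  23.8] F(rest) [-0.43 -0.66  0.13] w 20.1 J [ 0.07  0.66 -0.17  1.84  0.17  0.65  1.74] tips 0.011
target world [0.5877 0.0097 0.0235] lin [-0.2 -1.5  0.3] twist [-0.0001 -0.0001  0.0024]
```

View pics/s10.png

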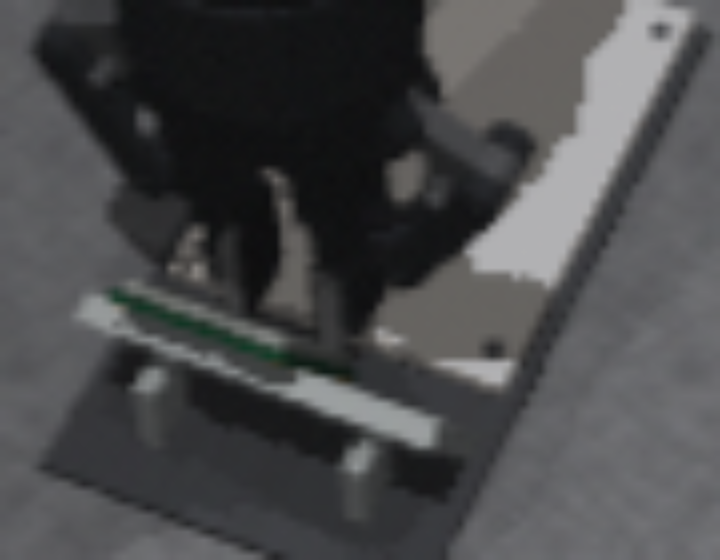

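```bash
python3 -m inch '[{"linear":[0,-8,0],"twist":[0,0,0],"claw":20},{"linear":[0,-20,0],"twist":[0,0,0],"claw":20},{"linear":[0,-35,-10],"twist":[0,0,0],"claw":20},{"linear":[0,-50,-40],"twist":[0,0,0],"claw":20},{"linear":[0,-55,-80],"twist":[0,0,0],"claw":20}]'; python3 -c "
from h import *
plan(.080,-.010,.17)
d=ctrl.snapshot('scene');cv2.imwrite('pics/s11.png',cv2.resize(d['img'][180:260,210:310,::-1],None,fx=7.5,fy=7.5))"
```

```text
time: 7.55
tcp_pos: [0.533, -0.0112, 0.1023]
ee_rot: [-1.765, -2.592, 0.007]
wrist_force: [0.3, 0.2, 0.7]
gripper_width: 0.02
t 7.55 tcp rest mm [-73.6  -9.4 102.3] F(rest) [0.33 0.14 0.66] w 20.0 J [ 0.13  0.46 -0.2   1.95  0.13  0.75  1.8 ] tips 0.011
target world [0.6761 0.0444 0.17  ] lin [ -0.6 153.1 -68.8] twist [-0.0071 -0.0021  0.0012]
```

View pics/s11.png

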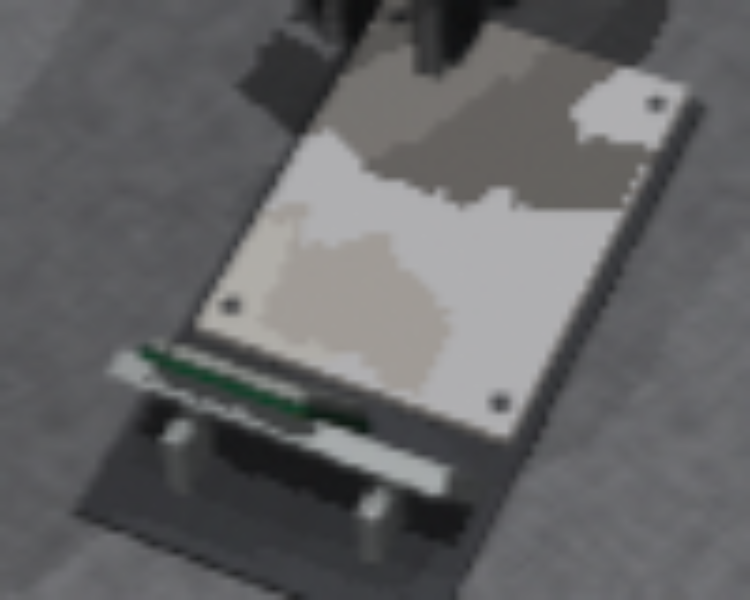

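```bash
python3 -m inch '[{"linear":[0,10,-40],"twist":[0,0,0],"claw":20},{"linear":[-2,40,-70],"twist":[0,0,0],"claw":20},{"linear":[-4,85,-70],"twist":[0,0,0],"claw":20},{"linear":[-5,130,-70],"twist":[0,0,0],"claw":20},{"linear":[-5,153,-65],"twist":[0,0,0],"claw":20}]'; python3 -c "
from h import *
plan(.070,-.015,.067)"
```

```text
time: 8.1
tcp_pos: [0.6849, 0.0431, 0.17]
ee_rot: [1.764, 2.596, 0.005]
wrist_force: [0.1, 0.6, -0.1]
gripper_width: 0.0202
t 8.1 tcp rest mm [ 87.7 -14.4 170. ] F(rest) [ 0.33  0.56 -0.09] w 20.2 J [ 0.04  0.61 -0.21  1.52  0.14  1.02  1.75] tips 0.011
target world [0.6686 0.0361 0.067 ] lin [ -0.5 -18.1 102.9] twist [0.0042 0.0006 0.0029]
```

```bash
python3 -m inch '[{"linear":[0,0,30],"twist":[0,0,0],"claw":20},{"linear":[0,0,60],"twist":[0,0,0],"claw":20},{"linear":[0,-5,90],"twist":[0.003,0,0],"claw":20},{"linear":[0,-8,104],"twist":[0.004,0,0.002],"claw":20},{"linear":[0,-10,104],"twist":[0.004,0,0.002],"claw":20}]'; python3 -c "
from h import *
plan(.040,-.015,.066)
d=ctrl.snapshot('scene');cv2.imwrite('pics/s12.png',cv2.resize(d['img'][150:270,190:330,::-1],None,fx=5.5,fy=5))
s=ctrl.state();d=ctrl.snapshot('wrist');cv2.imwrite('pics/w12.png',d['img'][:,:,::-1])"
```

```text
time: 8.6
tcp_pos: [0.6698, 0.0374, 0.0621]
ee_rot: [-1.766, -2.59, 0.011]
wrist_force: [0.5, -1.3, -0.4]
gripper_width: 0.0201
t 8.6 tcp rest mm [ 71.6 -14.2  62.1] F(rest) [-0.03 -1.35 -0.41] w 20.1 J [ 0.03  0.72 -0.19  1.61  0.17  0.84  1.73] tips 0.011
target world [0.6407 0.0252 0.066 ] lin [ -0.7 -31.6  -3.6] twist [-0.0093 -0.0014  0.    ]
```

View pics/s12.png

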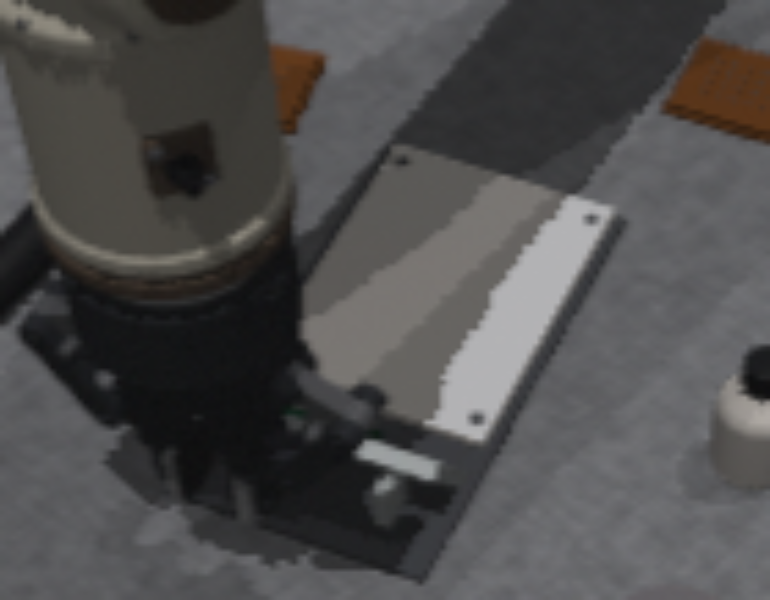

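View pics/w12.png

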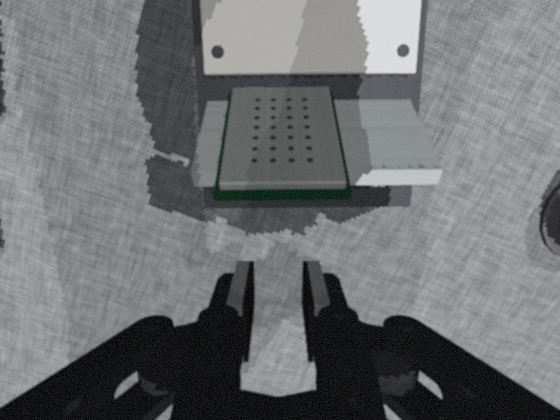

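```bash
python3 -m inch '[{"linear":[0,-6,0],"twist":[0,0,0],"claw":20},{"linear":[0,-12,0],"twist":[0,0,0],"claw":20},{"linear":[0,-18,0],"twist":[0,0,0],"claw":20},{"linear":[0,-22,0],"twist":[0,0,0],"claw":20},{"linear":[0,-24,0],"twist":[0,0,0],"claw":20}]'; python3 -c "
from h import *
plan(.040,-.015,.066)
s=ctrl.state();d=ctrl.snapshot('wrist');cv2.imwrite('pics/w13.png',d['img'][:,:,::-1])"
```

```text
time: 9.2
tcp_pos: [0.6499, 0.029, 0.0653]
ee_rot: [-1.768, -2.594, 0.005]
wrist_force: [0.3, 0.6, 0.2]
gripper_width: 0.0203
t 9.2 tcp rest mm [ 50.  -14.8  65.3] F(rest) [0.52 0.47 0.24] w 20.3 J [ 0.05  0.68 -0.19  1.67  0.16  0.81  1.73] tips 0.011
target world [0.6407 0.0252 0.066 ] lin [ -0.2 -10.   -0.7] twist [-0.0039  0.0002  0.0001]
```

View pics/w13.png

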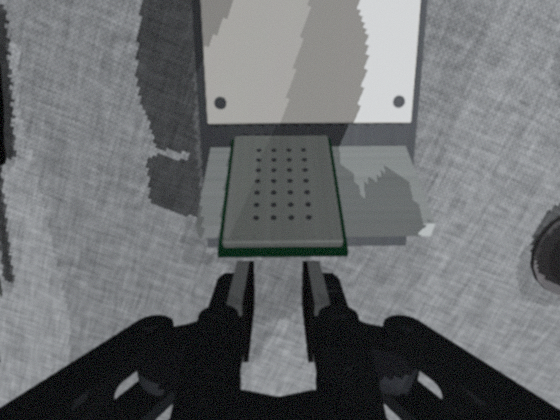

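```bash
python3 -m inch '[{"linear":[0,-4,-0.5],"twist":[0,0,0],"claw":20},{"linear":[0,-8,-0.5],"twist":[0,0,0],"claw":20},{"linear":[0,-12,-0.5],"twist":[0,0,0],"claw":20},{"linear":[0,-16,-0.5],"twist":[0,0,0],"claw":20},{"linear":[0,-20,-0.5],"twist":[0,0,0],"claw":20}]'; python3 -c "
from h import *
plan(.010,-.015,.066)
s=ctrl.state();d=ctrl.snapshot('wrist');cv2.imwrite('pics/w14.png',d['img'][:,:,::-1])"
```

```text
time: 9.75
tcp_pos: [0.6314, 0.022, 0.0654]
ee_rot: [-1.768, -2.594, 0.005]
wrist_force: [0.2, 0.4, -0.6]
gripper_width: 0.02
t 9.75 tcp rest mm [ 30.1 -14.5  65.4] F(rest) [ 0.32  0.35 -0.58] w 20.0 J [ 0.06  0.65 -0.19  1.72  0.16  0.79  1.74] tips 0.011
target world [0.6128 0.0142 0.066 ] lin [ -0.4 -20.1  -0.5] twist [-0.0041 -0.0001  0.0004]
```

View pics/w14.png

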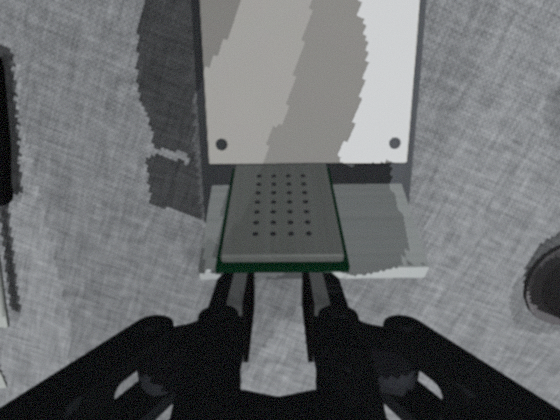

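It's tilting up as it should. I'll keep pushing.

```bash
python3 -m inch '[{"linear":[0,-4,0],"twist":[0,0,0],"claw":20},{"linear":[0,-8,0],"twist":[0,0,0],"claw":20},{"linear":[0,-12,0],"twist":[0,0,0],"claw":20},{"linear":[0,-16,0],"twist":[0,0,0],"claw":20},{"linear":[0,-20,0],"twist":[0,0,0],"claw":20}]'; python3 -c "
from h import *
plan(.010,-.015,.066)
s=ctrl.state();d=ctrl.snapshot('wrist');cv2.imwrite('pics/w15.png',d['img'][:,:,::-1])"
```

```text
time: 10.3
tcp_pos: [0.6127, 0.0146, 0.0655]
ee_rot: [-1.768, -2.594, 0.005]
wrist_force: [-0.0, -0.6, 0.5]
gripper_width: 0.02
t 10.3 tcp rest mm [ 10.1 -14.6  65.5] F(rest) [-0.24 -0.51  0.48] w 20.0 J [ 0.08  0.63 -0.19  1.77  0.16  0.76  1.75] tips 0.011
target world [0.6128 0.0142 0.066 ] lin [-0.4 -0.1 -0.5] twist [-0.0041 -0.0001  0.0004]
```

View pics/w15.png

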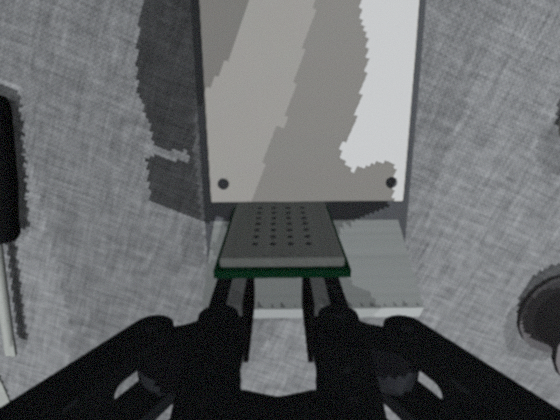

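```bash
python3 -m inch '[{"linear":[0,-3,0],"twist":[0,0,0],"claw":20},{"linear":[0,-6,0],"twist":[0,0,0],"claw":20},{"linear":[0,-9,0],"twist":[0,0,0],"claw":20},{"linear":[0,-11,0],"twist":[0,0,0],"claw":20},{"linear":[0,-13,0],"twist":[0,0,0],"claw":20}]'; python3 -c "
from h import *
plan(.010,-.015,.066)
s=ctrl.state();d=ctrl.snapshot('wrist');cv2.imwrite('pics/w16.png',d['img'][:,:,::-1])"
```

```text
time: 10.85
tcp_pos: [0.6008, 0.0099, 0.0656]
ee_rot: [-1.768, -2.594, 0.005]
wrist_force: [0.5, 1.2, 0.5]
gripper_width: 0.0198
t 10.85 tcp rest mm [ -2.7 -14.6  65.6] F(rest) [0.87 0.91 0.45] w 19.8 J [ 0.08  0.61 -0.19  1.8   0.16  0.75  1.75] tips 0.011
target world [0.6128 0.0142 0.066 ] lin [-0.4 12.7 -0.4] twist [-0.004  -0.0001  0.0003]
```

View pics/w16.png

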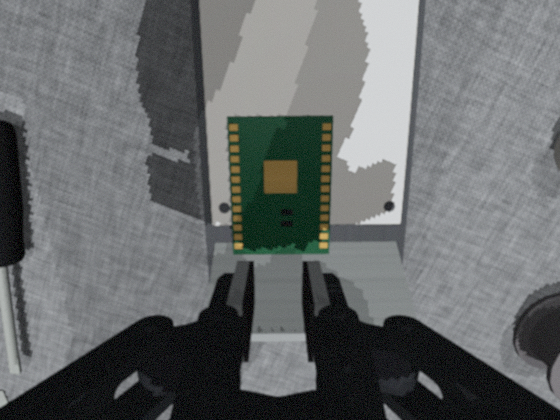

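The module is over, with its gilt pads up between (228,116) and (330,254). I'll retract straight up and clear, then check that it is flat.

```bash
python3 -m inch '[{"linear":[0,8,-15],"twist":[0,0,0],"claw":20},{"linear":[0,25,-40],"twist":[0,0,0],"claw":20},{"linear":[0,45,-70],"twist":[0,0,0],"claw":20},{"linear":[0,50,-100],"twist":[0,0,0],"claw":20},{"linear":[0,50,-110],"twist":[0,0,0],"claw":20}]'; python3 -c "
from h import *
plan(.010,-.015,.066)
d=ctrl.snapshot('scene');cv2.imwrite('pics/s17.png',cv2.resize(d['img'][165:265,205:335,::-1],None,fx=6,fy=6,interpolation=cv2.INTER_CUBIC))
s=ctrl.state();d=ctrl.snapshot('wrist');cv2.imwrite('pics/w17.png',d['img'][:,:,::-1])"
```

```text
time: 11.4
tcp_pos: [0.6508, 0.0295, 0.1791]
ee_rot: [1.767, 2.595, 0.002]
wrist_force: [0.2, -0.6, 0.7]
gripper_width: 0.0202
t 11.4 tcp rest mm [ 51.  -14.6 179.1] F(rest) [ 0.01 -0.66  0.69] w 20.2 J [ 0.07  0.54 -0.21  1.61  0.13  1.    1.76] tips 0.011
target world [0.6128 0.0142 0.066 ] lin [ -0.2 -41.3 113. ] twist [0.0022 0.0013 0.0012]
```

View pics/s17.png

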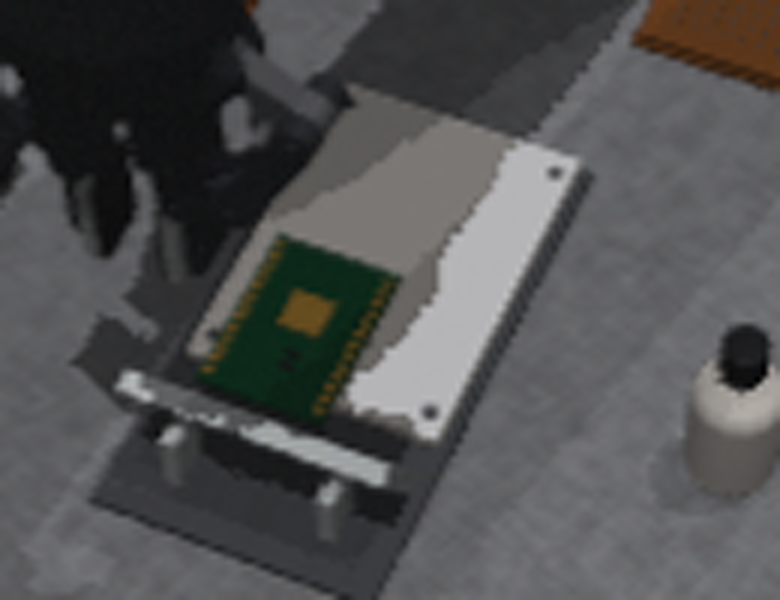

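View pics/w17.png

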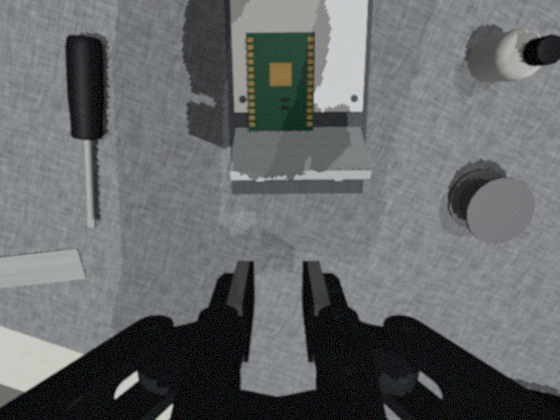

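```bash
python3 - <<'E'
from h import *
s=ctrl.state();d=ctrl.snapshot('wrist');E=wristE(d,s)
for px in ((247,32.5),(313.5,32.5),(249,131.5),(313.5,131)):
    print("w",(RR.T@(at(d,px,.017,E)-O)*1000).round(1))
for px in ((234,112),(366,112)): print("plate front w",(RR.T@(at(d,px,.010,E)-O)*1000).round(1))
d=ctrl.snapshot('scene')
for px in ((281,235),(402,275),(200,380),(312,418)):
    print("s",(RR.T@(at(d,((px[0]+.5)/6-.5+205,(px[1]+.5)/6-.5+165),.017)-O)*1000).round(1))
for px in ((188,355),(436,442)):print("plate front s",(RR.T@(at(d,((px[0]+.5)/6-.5+205,(px[1]+.5)/6-.5+165),.010)-O)*1000).round(1))
E
```

```text
w [-69.2 -36.5  17. ]
w [-69.2  11.   17. ]
w [  0.7 -36.5  17. ]
w [ 0.3 12.8 17. ]
plate front w [-13.5 -48.3  10. ]
plate front w [-13.7  53.7  10. ]
s [-68.3 -36.8  17. ]
s [-69.7  12.   17. ]
s [  1.7 -35.1  17. ]
s [ 0.1  8.7 17. ]
plate front s [-10.3 -46.7  10. ]
plate front s [-12.4  51.2  10. ]
```

```bash
python3 -c "
from rig import ctrl
print(ctrl.finish_job())"
```

```text
the job is handed in; nothing more can be done
None
```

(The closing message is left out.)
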